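# Close the fitting vise to its stop and hold the cello bridge over the slot

## Robot

A 6-joint arm with a two-finger parallel gripper is mounted at the origin on a cart in front of the work surface, level with it; the furniture and walls round the work are solid. World frame = base frame: x ahead of the robot, y to its left, z up, the work surface at z = 0. Lengths are in m, angles in rad, forces in N, time in s.
With the tool pointing down it reaches from about 0.425 to 0.925 m from the base axis. Payload 12.5 kg.
Tool frame: the origin (TCP) lies between the finger pads; the fingertips stand 14 mm ahead of it and the grasp point (between the pads) lies 5 mm behind it; z points along the fingers, y is the line along which they close (so a half turn about z gives the same grasp; the last joint's range is limited). The gripper opens to 85 mm and grips with 20 to 120 N. Pads are 22 mm wide; open, the fingers measure 114 mm over their backs; the gripper's body (76 mm by 85 mm) begins 54 mm behind the grasp point. The pads swing forward as they close: fully open they stand 13 mm farther back than shut.
Start: joints at [1.157, 0.491, 1.559, -0, 1.092, -0.106], TCP at [0.189, 0.596, 0.245] pointing down, gripper open.
Joint ranges: [-3.1, 3.1], [-0.84, 2.19], [0.05, 2.79], [-1.13, 4.28], [0.06, 2.93], [-2.69, 2.69]. Speed limits (rad/s): [2.22, 2.22, 2.79, 3.14, 3.14, 3.14].

## Interface

Orientations are given as a unit quaternion [w, x, y, z].
In Python, from workcell import robot, get_image gives the robot as it stands.
- The arm moves only by the shell command python3 -m creep 'ROWS' [FORCE]. ROWS is JSON, a list of rows, each a list of 3 entries, a list of its own where there are three numbers: the shift along the tool's x, y, z in mm, then the turn about the tool's z in rad, then the opening, from 0 (shut) to 1 (fully open). A call has 1 to 10 rows; each row is the pose to reach, as a shift and turn from the pose commanded when the call began, along the tool's axes at that moment; what a row does not reach only later rows make up. A row lasts 1/12 s, in which the tool goes at most 41.7 mm and 7.16 degrees, less where a joint would pass 70% of its speed; a pose out of reach is approached as far as the arm can. A call with a gripper value outside its range is refused whole. The fingers move at their own pace and stop on an object; FORCE is the grip in N (left out, the last holds). Time passes only in rows, so rows that repeat a pose let the fingers close. It gives the time, the measured TCP pose, the force, the opening and the grip force at its end, in the units of the state.
- robot.get_obs(): the state, without advancing time (a new reading comes with each control period).
- get_image(name): name is "side" or "top" or "wrist"; returns a dict with "image" (384x512x3 uint8, red, green, blue), "K" (3x3 intrinsics, pixels), "eye" and "orientation" of the camera in the world; the wrist camera has in their place "T_tool_cam" (4x4, takes a point from camera to tool coordinates, whose origin is the TCP and whose axes are the flange's). Camera axes: x right, y up, looking along -z (the intrinsics and any distortion apply to the point x, -y, -z); pixel columns grow to the right and rows downward; lengths in m; the calibration is good to about 2 mm. The wrist camera is an equidistant fisheye: a pixel r from the principal point sees the ray r / f radians off the axis. A picture is of the moment at which its call begins: read the wrist's pose just before it. There is no depth.
- robot.hand_in(): hands the job in; it is judged then, once.
The state is a dict: "time_s": time; "q": joint angles; "joint_vel": joint speeds; "tau": joint torques, N m; "ee_pos": TCP position; "orientation": TCP orientation; "force": force on the tool from outside, world axes, zero at the start; "wrist_torque": the same for the moment, N m; "gripper_width": opening from 0.0 (shut) to 1.0 (fully open); "grip_force": force on a finger pad.
Only numpy, scipy, OpenCV 4.12 (cv2) and the standard library are available. Lean on these libraries where they do the work, as an engineer would, in place of code of your own. Each camera call takes 0.05 s, during which the arm holds its last target. There are 200 camera calls.

## Task

First wind the handwheel of the blue fitting vise clockwise by its black handle until the sliding jaw has closed fully against the two brass stops. Then pick up the wooden cello bridge, carry it over the three varnish bottles without disturbing them, and finish holding it still in the gripper about one centimetre above the vise's slot: upright, feet down, centred on the slot and its width in line with it, so the luthier can check the fit. Do not lower it in, do not let it touch the vise, and do not let go: the program finishes while holding.

Things in the scene. Friction and masses are not known exactly. Their poses are not given: they have to be found in the camera images.
- vise: Blue vise fixed to the bench. Origin: at bench height below the slot centre; x runs along the slot, y from the handwheel to the fixed blue jaw, z up. Base 115 mm in x, from y = -210 to +52 mm. Both jaws are 110 mm wide, tops 55 mm above the bench. Fixed jaw: face at y = +13 mm, back at +38 mm; two brass stop pins stick out of it 26 mm towards the sliding jaw, 19 mm below the tops.
- slot (a point): Centre of the closed slot, level with the jaw tops (55 mm above the bench), axes as the vise's. When the jaw is against the stops the slot is 26 mm wide (along y) and open at both ends of its 110 mm length (along x).
- wheel_axis (a point): Point on the handwheel's vertical axis, 150 mm from the slot centre along the vise's -y, 55 mm above the bench. The steel handwheel is 102 mm across, its rim top 57 mm above the bench.
- handle (a point): Grip point of the upright round black handle on the handwheel, 17 mm thick, 38 mm from the wheel axis, from 56 to 106 mm above the bench; this point is on its axis at 89 mm. It spins freely on its pin, so gripped from above it can be led round a circle of 38 mm radius without turning the gripper. It takes about 1 to 4 N until the jaw meets the stops.
- wheel (a joint): Handwheel angle in rad, 0 with the jaw fully open, growing clockwise seen from above, 6.67 with the jaw against the stops. It starts between 0.3 and 3.3.
- jaw (a joint): Travel of the aluminium sliding jaw in m: 0 fully open, 0.040 against the brass stops; 0.006 m per rad of the wheel (a rack and pinion; it stays where it is left).
- bridge: Pale wooden cello bridge blank, standing loose on the bench on its two feet, about 83 mm wide (its x axis), 9 mm thick (its y axis), 86 mm tall (z up), 16 to 32 g. Origin: centre of its underside between the feet. It can be gripped across its thickness from above, about 60 to 65 mm above the feet. A fixed cello lies close behind it (beyond x = 0.55 m).
- bottle_a: Dark varnish bottle, 39 mm across, 95 mm tall, loose; origin: centre of the underside. The three bottles stand in a row that runs away from the robot, between the bridge and the vise.
- bottle_b: Dark varnish bottle, 39 mm across, 96 mm tall, loose; origin: centre of the underside.
- bottle_c: Dark varnish bottle, 39 mm across, 97 mm tall, loose; origin: centre of the underside.
Mind the look-alikes: they are no part of the job. What is shaped like the bottle_b but green or pink is not meant.

How it is judged:
By the outcome, as a careful person would: the job done as asked, in the order asked, and still so for the second after the job is handed in, while the arm keeps its last pose, push and grip.
It also fails if it takes over 69 s, if anything falls off the work surface, if the arm or the gripper's body presses on something with over 40 N, if the wrist force passes 120 N, or if a joint passes its speed limit or range.

## Working session

There is one attempt and no reset: what is moved stays moved. The work goes in short steps, Python scripts to look and compute and a shell command to move; the robot and the scene stay as the last step left them, time stands still between calls to the robot, and variables do not carry over. Pictures are saved under pics/ and viewed, at most 10 in all, crops included, and the job is handed in when it is done.

```bash
mkdir -p pics
cat > h.py <<'E'
import numpy as np,cv2
from scipy.spatial.transform import Rotation as R
from workcell import robot,get_image
def q2R(q): return R.from_quat([q[1],q[2],q[3],q[0]]).as_matrix()
def ray(d,u,v):
    K=d['K'];x=(u-K[0][2])/K[0][0];y=(v-K[1][2])/K[1][1]
    r=np.asarray(d['orientation'],float)
    r=q2R(r) if r.size==4 else r
    return np.array(d['eye']),r@np.array([x,-y,-1])
def onplane(d,u,v,z):
    e,r=ray(d,u,v);return e+r*(z-e[2])/r[2]
E
python3 - <<'E'
from h import *
import pickle
o=robot.get_obs();print(o)
D={}
for n in("side","top"):
    d=get_image(n);D[n]=d;cv2.imwrite(f'pics/{n}0.png',d['image'][:,:,::-1]);print(n,{k:v for k,v in d.items() if k!='image'})
pickle.dump(D,open('d0.pkl','wb'))
E
```

```text
{'time_s': 0.0, 'q': array([ 1.15737713e+00,  4.91567310e-01,  1.55947864e+00,  2.47997142e-05,
        1.09171360e+00, -1.05619360e-01]), 'joint_vel': array([-0.00088511,  0.00072404,  0.00021478, -0.00066545,  0.0009104 ,
       -0.00175826]), 'tau': array([-2.13305117e-03, -6.18470550e+01, -2.61584204e+01, -1.72397877e-04,
        4.24681828e-03,  7.29818885e-05]), 'ee_pos': array([0.18924514, 0.59542328, 0.24471287]), 'orientation': array([-1.60354352e-04,  1.53298742e-01,  9.88179718e-01, -5.61087932e-04]), 'force': array([-0.37561042, -0.05727498, -0.72754335]), 'wrist_torque': array([ 0.01800614, -0.01304508, -0.025756  ]), 'grip_force': 0.0, 'gripper_width': 1.0002114628405003}
side {'K': array([[437.60827367,   0.        , 252.08960256],
       [  0.        , 437.60827367, 189.12493034],
       [  0.        ,   0.        ,   1.        ]]), 'eye': array([ 0.21859653, -1.01164947,  0.95096201]), 'orientation': array([ 0.898247  ,  0.41608936, -0.0636445 , -0.12637782])}
top {'K': array([[385.30394457,   0.        , 260.77879725],
       [  0.        , 385.30394457, 189.92190152],
       [  0.        ,   0.        ,   1.        ]]), 'eye': array([ 0.38301962, -0.04567807,  1.12831165]), 'orientation': array([-0.69910034, -0.03013273,  0.03824788,  0.71336375])}
```

View pics/top0.png

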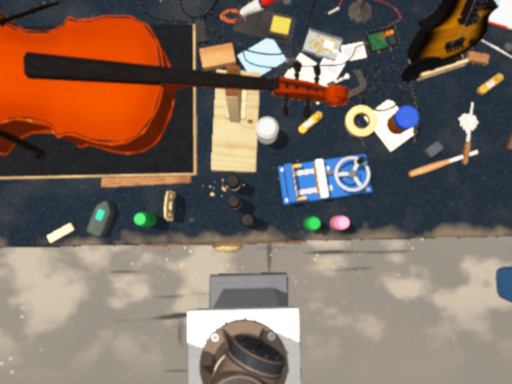

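View pics/side0.png

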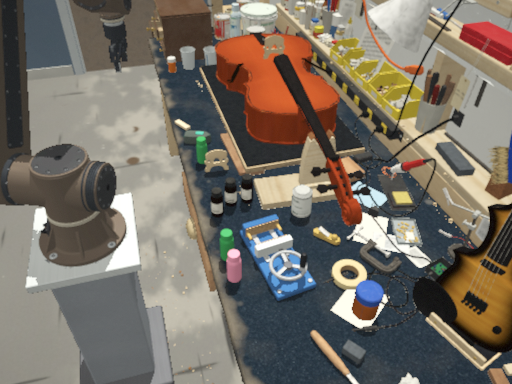

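The top view shows the blue vise around (325,180) with its wheel at (352,174). The bridge is at (170,206) and the dark bottles at (234,184), (234,202) and (248,220). I'll enlarge the vise and the bridge/bottles.

Run:
```python
from h import *
import pickle
D=pickle.load(open('d0.pkl','rb'))
t=D['top']['image'][:,:,::-1];s=D['side']['image'][:,:,::-1]
a=cv2.resize(t[140:215,270:380],None,fx=7,fy=7,interpolation=cv2.INTER_CUBIC)[:525,:770]
cv2.imwrite('pics/c1.png',a)
b=cv2.resize(t[170:235,155:265],None,fx=4,fy=4,interpolation=cv2.INTER_CUBIC)
c=cv2.resize(s[140:220,190:265],None,fx=4,fy=4,interpolation=cv2.INTER_CUBIC)
m=np.zeros((320,440+300,3),np.uint8);m[:260,:440]=b;m[:,440:]=c
cv2.imwrite('pics/c2.png',m)
```

```text
(no output)
```

View pics/c1.png

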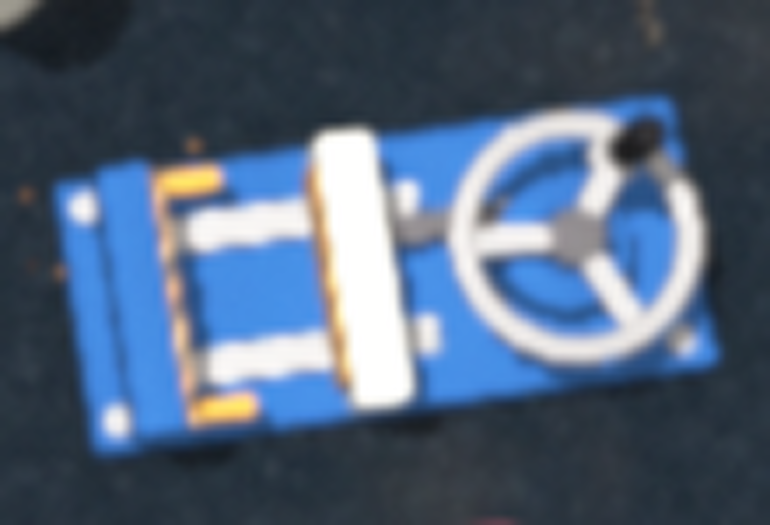

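View pics/c2.png

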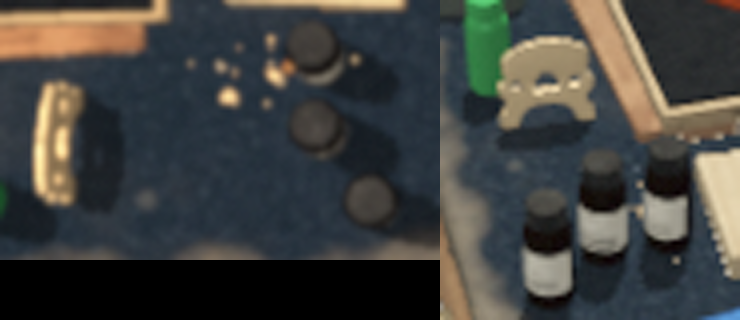

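c1: wheel hub at about (580,240) and black handle top at (640,138) in the crop. The fixed jaw face runs from (152,170) to (190,420), and the sliding jaw is about half open. c2: the bridge stands with its width near world x, and there are three dark bottles to its right. I'll compute positions now.

Run:
```python
from h import *
import pickle
D=pickle.load(open('d0.pkl','rb'));t=D['top'];s=D['side']
P=lambda x,y,z:onplane(t,270+x/7-.43,140+y/7-.43,z)
hub=P(580,238,.055);hd=P(640,138,.106)
im=t['image'];hsv=cv2.cvtColor(im,cv2.COLOR_RGB2HSV)
# vise base: min-area rect of blue
m=cv2.inRange(hsv,(100,120,60),(120,255,255));m[:140]=0;m[215:]=0;m[:,:270]=0;m[:,385:]=0
c=max(cv2.findContours(m,0,1)[0],key=cv2.contourArea);print(cv2.minAreaRect(c))
a,b=P(152,172,.055),P(192,425,.055);print('fixed face ends',a,b,np.linalg.norm(a-b))
e,f=P(315,130,.055),P(357,408,.055);g,h_=P(375,130,.055),P(412,400,.055);print('slide face',e,f,np.linalg.norm(e-f),g,h_)
for p,q in((b,a),(f,e),(h_,g)): print('x dir deg',np.degrees(np.arctan2((p-q)[1],(p-q)[0])))
print('hub',hub,'handle top',hd, hd-hub)
mid=(a+b)/2;print('face mid',mid,'to hub',mid-hub,np.linalg.norm((mid-hub)[:2]))
# bridge
Q=lambda x,y,z:onplane(t,155+x/4-.4,170+y/4-.4,z)
print('bridge top',Q(50,143,.086),'ends z.04',Q(62,84,.04),Q(52,204,.04))
for x,y in((313,45),(317,125),(370,200)): print('bottle',Q(x,y,.096))
S=lambda x,y,z:onplane(s,190+(x-440)/4-.4,140+y/4-.4,z)
print('feet side',S(506,128,0),S(590,122,0))
```

```text
((298.08001708984375, 182.05999755859375), (42.850677490234375, 38.608036041259766), 81.8698959350586)
fixed face ends [ 0.5583782  -0.14660385  0.055     ] [ 0.45597596 -0.15968603  0.055     ] 0.10323449948885564
slide face [ 0.57426813 -0.21293571  0.055     ] [ 0.46146405 -0.2258945   0.055     ] 0.11354598022075428 [ 0.57381188 -0.23719477  0.055     ] [ 0.46423177 -0.24803627  0.055     ]
x dir deg -172.71973258701092
x dir deg -173.4466611585858
x dir deg -174.34973022533816
hub [ 0.52825123 -0.31823989  0.055     ] handle top [ 0.559708   -0.33013541  0.106     ] [ 0.03145676 -0.01189552  0.051     ]
face mid [ 0.50717708 -0.15314494  0.055     ] to hub [-0.02107416  0.16509495  0.        ] 0.16643455562606077
bridge top [0.44717717 0.19511969 0.086     ] ends z.04 [0.49163309 0.19739282 0.04      ] [0.40709539 0.20422821 0.04      ]
bottle [0.50913137 0.0162005  0.096     ]
bottle [0.45505503 0.01426044 0.096     ]
bottle [ 0.40417366 -0.02039912  0.096     ]
feet side [0.41247513 0.20131283 0.        ] [ 4.85836032e-01  1.89823519e-01 -1.11022302e-16]
```

```bash
cat >> h.py <<'E'
def to(*pts,yaw=None):
    o=robot.get_obs();r=q2R(o['orientation']);p=o['ee_pos']
    y=np.degrees(np.arctan2(r[1,1],r[0,1]));print('t',round(o['time_s'],2),'pos',p.round(4),'yaw(tool y)',y.round(2),'F',o['force'].round(1),'w',round(o['gripper_width'],3),'grip',round(o['grip_force'],1))
    for q in pts: print(np.round((r.T@(np.array(q)-p))*1000,1).tolist())
    if yaw is not None: print('turn',round(-np.radians(yaw-y),4))
E
python3 -c "
from h import *
to((.435,.195,.25),yaw=83)"
```

```text
t 0.1 pos [0.1892 0.5955 0.2448] yaw(tool y) 72.37 F [ 0.5  0.8 -0.4] w 1.002 grip 0.0
[-355.5, -307.2, -5.0]
turn -0.1856
```

```bash
python3 -m creep '[[[-31,-27,-1],-0.02,1],[[-62,-54,-2],-0.05,1],[[-93,-81,-2],-0.08,1],[[-124,-108,-3],-0.1,1],[[-155,-135,-3],-0.13,1],[[-186,-162,-4],-0.15,1],[[-217,-189,-4],-0.17,1],[[-248,-216,-5],-0.185,1],[[-279,-243,-5],-0.185,1],[[-310,-270,-5],-0.185,1]]' 40
python3 -m creep '[[[-30,-30,0],0,1],[[-45,-37,0],0,1],[[-45,-37,0],0,1],[[-45,-37,0],0,1]]'
python3 - <<'E'
from h import *
import pickle
to()
o=robot.get_obs();d=get_image('wrist');d['o']=o;pickle.dump(d,open('w1.pkl','wb'))
cv2.imwrite('pics/w1.png',d['image'][:,:,::-1]);print(d['K'],d['T_tool_cam'])
E
```

```text
time_s: 0.93
ee_pos: [0.4035, 0.2425, 0.2503]
orientation: [-0.0, 0.061, 0.998, 0.0]
force: [0.9, 0.7, 0.2]
gripper_width: 1.001
grip_force: 0.0
time_s: 1.27
ee_pos: [0.4434, 0.2015, 0.25]
orientation: [-0.0, 0.062, 0.998, -0.0]
force: [-0.4, 0.0, -0.7]
gripper_width: 0.997
grip_force: 0.0
t 1.27 pos [0.4434 0.2015 0.25  ] yaw(tool y) 82.84 F [-0.4  0.  -0.7] w 0.997 grip 0.0
[[297.31863964   0.         259.67339714]
 [  0.         297.31863964 189.79403028]
 [  0.           0.           1.        ]] [[-2.60131025e-04  9.49658363e-01  3.13287289e-01  8.14632997e-02]
 [ 9.99999240e-01  6.24683030e-04 -1.06325615e-03  1.14395275e-03]
 [-1.20543535e-03  3.13286775e-01 -9.49657804e-01 -1.28874565e-01]
 [ 0.00000000e+00  0.00000000e+00  0.00000000e+00  1.00000000e+00]]
```

View pics/w1.png

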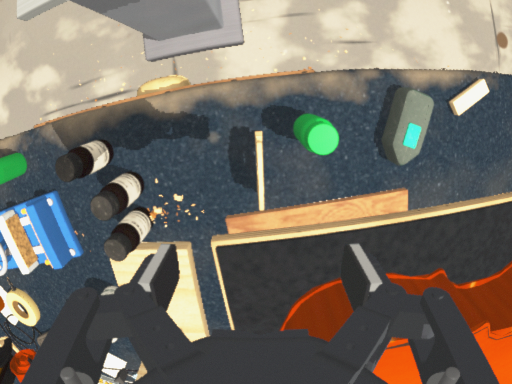

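The wrist image shows the bridge almost edge-on, from (258,131) to (262,210), and the three dark bottles at lower left. I'll cast rays.

```bash
cat >> h.py <<'E'
def wplane(d,u,v,z):
    K=d['K'];a=np.array([u-K[0][2],v-K[1][2]]);r=np.hypot(*a);th=r/K[0][0]
    c=np.array([a[0]/r*np.sin(th),-a[1]/r*np.sin(th),-np.cos(th)])
    T=np.array(d['T_tool_cam']);Rw=q2R(d['o']['orientation'])
    e=d['o']['ee_pos']+Rw@T[:3,3];w=Rw@T[:3,:3]@c
    return e+w*(z-e[2])/w[2]
E
python3 - <<'E'
from h import *
import pickle
d=pickle.load(open('w1.pkl','rb'));im=d['image'].astype(int)
m=np.zeros(im.shape[:2],np.uint8);s=im[120:216,240:285]
m[120:216,240:285]=((s[...,0]>120)&(s[...,0]>s[...,2]+25))*255
for v in range(124,218,6):
    u=np.where(m[v])[0];print(v,(u.min(),u.max()) if len(u) else None,end=' ')
    if len(u): c=(u.min()+u.max())/2;print(wplane(d,c,v,.086).round(4),wplane(d,c,v,.0).round(4))
    else: print()
for u,v in((72,168),(104,203),(118,246)): print('cap',wplane(d,u,v,.096).round(3))
E
```

```text
124 None 
130 None 
136 (np.int64(255), np.int64(262)) [0.4028 0.2069 0.086 ] [0.4145 0.2052 0.    ]
142 (np.int64(255), np.int64(262)) [0.4088 0.2061 0.086 ] [0.4223 0.2042 0.    ]
148 (np.int64(256), np.int64(262)) [0.4149 0.2059 0.086 ] [0.4302 0.2038 0.    ]
154 (np.int64(256), np.int64(262)) [0.4209 0.2051 0.086 ] [0.438  0.2028 0.    ]
160 (np.int64(256), np.int64(263)) [0.4271 0.2048 0.086 ] [0.446  0.2025 0.    ]
166 (np.int64(257), np.int64(263)) [0.4334 0.2045 0.086 ] [0.4541 0.2021 0.    ]
172 (np.int64(257), np.int64(263)) [0.4396 0.2037 0.086 ] [0.4622 0.2011 0.    ]
178 (np.int64(257), np.int64(263)) [0.4459 0.203  0.086 ] [0.4703 0.2001 0.    ]
184 (np.int64(257), np.int64(264)) [0.4524 0.2027 0.086 ] [0.4787 0.1997 0.    ]
190 (np.int64(257), np.int64(264)) [0.4588 0.2019 0.086 ] [0.487  0.1987 0.    ]
196 (np.int64(258), np.int64(264)) [0.4654 0.2016 0.086 ] [0.4956 0.1983 0.    ]
202 (np.int64(258), np.int64(264)) [0.4721 0.2007 0.086 ] [ 0.5042  0.1972 -0.    ]
208 (np.int64(259), np.int64(284)) [0.4802 0.2109 0.086 ] [0.5147 0.2104 0.    ]
214 (np.int64(240), np.int64(284)) [0.4858 0.2001 0.086 ] [0.5219 0.1964 0.    ]
cap [ 0.403 -0.006  0.096]
cap [0.449 0.026 0.096]
cap [0.504 0.027 0.096]
```

```bash
python3 -c "
from h import *
to((.54,-.3,.25),yaw=90)"
```

```text
t 1.32 pos [0.4427 0.2021 0.25  ] yaw(tool y) 82.92 F [-0.4  1.4 -0.7] w 1.003 grip 0.0
[-158.4, -486.3, -0.1]
turn -0.1236
```

```bash
python3 -m creep '[[[-12,-37,0],-0.02,1],[[-24,-74,0],-0.04,1],[[-36,-111,0],-0.06,1],[[-48,-148,0],-0.08,1],[[-60,-185,0],-0.1,1],[[-72,-222,0],-0.12,1],[[-84,-259,0],-0.124,1],[[-96,-296,0],-0.124,1],[[-108,-333,0],-0.124,1],[[-120,-370,0],-0.124,1]]'
python3 -m creep '[[[-13,-39,0],0,1],[[-26,-78,0],0,1],[[-38,-115,0],0,1],[[-38,-115,0],0,1],[[-38,-115,0],0,1]]'
python3 - <<'E'
from h import *
import pickle
to()
o=robot.get_obs();d=get_image('wrist');d['o']=o;pickle.dump(d,open('w2.pkl','wb'))
cv2.imwrite('pics/w2.png',d['image'][:,:,::-1])
E
```

```text
time_s: 2.15
ee_pos: [0.5169, -0.1801, 0.2503]
orientation: [-0.0, -0.002, 1.0, 0.0]
force: [1.0, -0.3, 0.7]
gripper_width: 0.998
grip_force: 0.0
time_s: 2.57
ee_pos: [0.5553, -0.2947, 0.2493]
orientation: [-0.001, -0.0, 1.0, 0.0]
force: [-0.9, 0.6, -0.1]
gripper_width: 1.0
grip_force: 0.0
t 2.57 pos [ 0.5553 -0.2947  0.2493] yaw(tool y) 90.04 F [-0.9  0.6 -0.1] w 1.0 grip 0.0
```

View pics/w2.png

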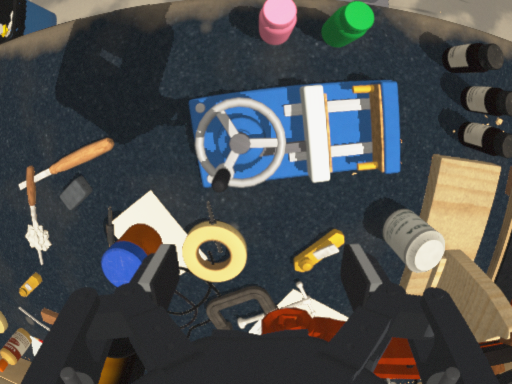

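Wrist view: rim centre about (240,143), handle top (220,184) with its base near (227,165). The fixed jaw top runs from (386,82) to (390,172) on the right.

Run:
```python
from h import *
import pickle
d=pickle.load(open('w2.pkl','rb'))
print('rim c',wplane(d,240,143,.055).round(4),[wplane(d,*p,.055).round(4).tolist() for p in((195,143),(285,143),(240,98),(240,188))])
print('handle top',wplane(d,220.5,185,.106).round(4))
a,b=wplane(d,385,82,.055),wplane(d,389,172,.055);print('fixed face?',a.round(4),b.round(4),np.linalg.norm(a-b))
for p in((303,86),(325,86),(308,182),(330,180)):print('slide',wplane(d,*p,.055).round(4))
im=d['image'];c=cv2.resize(im[60:200,180:410,::-1],None,fx=3.4,fy=3.4,interpolation=cv2.INTER_CUBIC);cv2.imwrite('pics/w2c.png',c)
to()
```

```text
rim c [ 0.5263 -0.3145  0.055 ] [[0.5256, -0.3649, 0.055], [0.5263, -0.265, 0.055], [0.4769, -0.314, 0.055], [0.5783, -0.3154, 0.055]]
handle top [ 0.5588 -0.3308  0.106 ]
fixed face? [ 0.4523 -0.1513  0.055 ] [ 0.558  -0.1376  0.055 ] 0.10661936278091702
slide [ 0.4631 -0.2464  0.055 ]
slide [ 0.4621 -0.2222  0.055 ]
slide [ 0.571  -0.2375  0.055 ]
slide [ 0.5685 -0.2116  0.055 ]
t 2.62 pos [ 0.555  -0.2935  0.2496] yaw(tool y) 90.1 F [-0.2  0.1  0.5] w 1.002 grip 0.0
```

View pics/w2c.png

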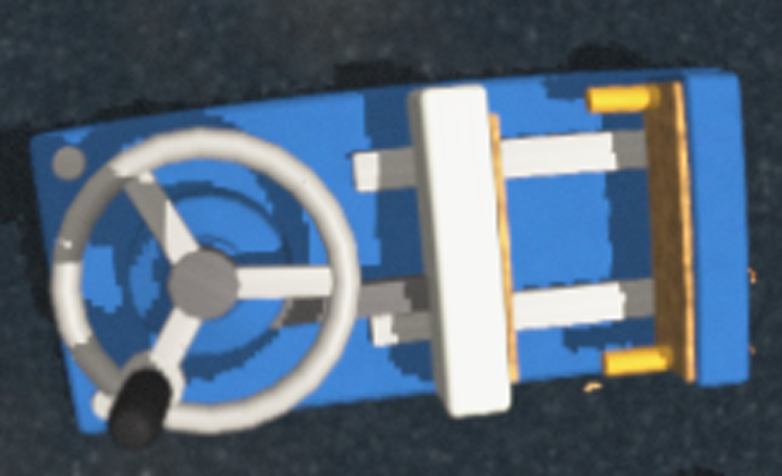

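```bash
python3 -m creep '[[[-2,-18,30],0,0.7],[[-5,-37,60],0,0.6],[[-5,-37,90],0,0.6],[[-5,-37,120],0,0.6],[[-5,-37,145],0,0.6],[[-5,-37,165],0,0.6],[[-5,-37,165],0,0.6],[[-5,-37,165],0,0.2],[[-5,-37,165],0,0],[[-5,-37,165],0,0]]' 40
python3 -m creep '[[[0,0,0],0,0],[[0,0,0],0,0],[[0,0,0],0,0]]' 
python3 -c "
from h import *
to()"
```

```text
time_s: 3.45
ee_pos: [0.561, -0.3316, 0.0874]
orientation: [0.001, -0.001, 1.0, -0.001]
force: [1.0, 1.4, 9.6]
gripper_width: 0.183
grip_force: 37.2
time_s: 3.7
ee_pos: [0.5609, -0.3319, 0.0874]
orientation: [0.001, -0.001, 1.0, -0.001]
force: [0.5, 1.4, 8.0]
gripper_width: 0.183
grip_force: 39.2
t 3.7 pos [ 0.5609 -0.3319  0.0874] yaw(tool y) 90.07 F [0.5 1.4 8. ] w 0.183 grip 39.2
```

```bash
cat >> h.py <<'E'
def arc(phi0,step,n=10,r=38):
    p=phi0-step*np.arange(1,n+1)
    for a in p: print([round(float(-r*(np.cos(a)-np.cos(phi0))),1),round(float(r*(np.sin(a)-np.sin(phi0))),1),0],end=',')
    print('end phi',p[-1])
E
python3 -c "
from h import *
arc(-.445,.15)"
```

```text
[2.8, -4.9, 0],[6.4, -9.4, 0],[10.5, -13.3, 0],[15.2, -16.5, 0],[20.4, -19.0, 0],[25.8, -20.7, 0],[31.4, -21.5, 0],[37.1, -21.5, 0],[42.7, -20.7, 0],[48.2, -19.0, 0],end phi -1.945
```

```bash
python3 -m creep '[[[2.8,-4.9,0],0,0],[[6.4,-9.4,0],0,0],[[10.5,-13.3,0],0,0],[[15.2,-16.5,0],0,0],[[20.4,-19,0],0,0]]' 30
python3 -m creep '[[[5.4,-1.7,0],0,0],[[11,-2.5,0],0,0],[[16.7,-2.5,0],0,0],[[22.3,-1.7,0],0,0],[[27.8,0,0],0,0],[[27.8,0,0],0,0]]' 
python3 -c "
from h import *
to()"
```

```text
time_s: 4.12
ee_pos: [0.5408, -0.3518, 0.0874]
orientation: [0.002, -0.001, 1.0, -0.002]
force: [2.6, -2.6, 5.6]
gripper_width: 0.186
grip_force: 39.1
time_s: 4.62
ee_pos: [0.5117, -0.352, 0.0874]
orientation: [0.001, -0.0, 1.0, -0.002]
force: [-2.4, -5.8, 6.5]
gripper_width: 0.187
grip_force: 39.2
t 4.62 pos [ 0.5117 -0.352   0.0874] yaw(tool y) 90.05 F [-2.4 -5.8  6.5] w 0.187 grip 39.2
```

```bash
python3 -c "
from h import *
arc(-1.95,.18);arc(-3.75,.18);arc(-5.55,.18)"
```

```text
[6.1, 3.1, 0],[11.5, 7.2, 0],[16.1, 12.3, 0],[19.8, 18.0, 0],[22.3, 24.4, 0],[23.7, 31.1, 0],[23.8, 37.9, 0],[22.8, 44.6, 0],[20.5, 51.1, 0],[17.1, 57.0, 0],end phi -3.75
[-4.4, 5.2, 0],[-9.6, 9.6, 0],[-15.6, 12.9, 0],[-22.1, 15.2, 0],[-28.8, 16.2, 0],[-35.6, 16.0, 0],[-42.3, 14.6, 0],[-48.6, 12.0, 0],[-54.4, 8.4, 0],[-59.4, 3.7, 0],end phi -5.55
[-4.1, -5.5, 0],[-7.1, -11.6, 0],[-9.1, -18.1, 0],[-9.8, -24.9, 0],[-9.2, -31.7, 0],[-7.5, -38.3, 0],[-4.6, -44.5, 0],[-0.7, -50.1, 0],[4.2, -54.9, 0],[9.9, -58.7, 0],end phi -7.35
```

```bash
python3 -m creep '[[[6.1,2.1,0],0,0],[[11.5,5.7,0],0,0],[[16.1,10.8,0],0,0],[[19.8,16.5,0],0,0],[[22.3,22.9,0],0,0],[[23.7,29.6,0],0,0],[[23.8,36.4,0],0,0],[[22.8,43.1,0],0,0],[[20.5,49.6,0],0,0],[[17.1,55.5,0],0,0]]'
python3 -m creep '[[[-4.4,5.2,0],0,0],[[-9.6,9.6,0],0,0],[[-15.6,12.9,0],0,0],[[-22.1,15.2,0],0,0],[[-28.8,16.2,0],0,0]]'
python3 -c "
from h import *
to()"
```

```text
time_s: 5.45
ee_pos: [0.4948, -0.2953, 0.0873]
orientation: [0.001, -0.001, 1.0, -0.001]
force: [-3.0, 1.2, 12.3]
gripper_width: 0.187
grip_force: 39.7
time_s: 5.87
ee_pos: [0.5242, -0.279, 0.0874]
orientation: [0.001, -0.001, 1.0, -0.001]
force: [-1.9, -0.7, 10.7]
gripper_width: 0.183
grip_force: 39.5
t 5.87 pos [ 0.5242 -0.279   0.0874] yaw(tool y) 90.08 F [-1.9 -0.7 10.7] w 0.183 grip 39.5
```

```bash
python3 -m creep '[[[-6.8,-0.2,0],0,0],[[-13.5,-1.6,0],0,0],[[-19.8,-4.2,0],0,0],[[-25.6,-7.8,0],0,0],[[-30.6,-12.5,0],0,0]]'
python3 -m creep '[[[-4.1,-5.5,0],0,0],[[-7.1,-11.6,0],0,0],[[-9.1,-18.1,0],0,0],[[-9.6,-21.5,0],0,0],[[-9.6,-21.5,0],0,0]]'
python3 -c "
from h import *
to();arc(-6.36,.08)"
```

```text
time_s: 6.28
ee_pos: [0.5548, -0.292, 0.0873]
orientation: [0.001, -0.001, 1.0, -0.001]
force: [-4.9, -2.0, 9.6]
gripper_width: 0.185
grip_force: 39.4
time_s: 6.7
ee_pos: [0.5639, -0.3141, 0.0874]
orientation: [0.001, -0.0, 1.0, -0.001]
force: [-3.9, -2.1, 10.5]
gripper_width: 0.182
grip_force: 39.5
t 6.7 pos [ 0.5639 -0.3141  0.0874] yaw(tool y) 90.04 F [-3.9 -2.1 10.5] w 0.182 grip 39.5
[0.4, -3.0, 0],[0.9, -6.0, 0],[1.8, -8.9, 0],[2.8, -11.8, 0],[4.1, -14.5, 0],[5.6, -17.2, 0],[7.3, -19.7, 0],[9.2, -22.0, 0],[11.3, -24.3, 0],[13.6, -26.3, 0],end phi -7.16
```

```bash
python3 -m creep '[[[0.4,-3,0],0,0],[[0.9,-6,0],0,0],[[1.8,-8.9,0],0,0]]'
python3 -m creep '[[[1,-2.9,0],0,0],[[2.3,-5.6,0],0,0],[[2.3,-5.6,0],0,0]]'
python3 -c "
from h import *
to()"
```

```text
time_s: 6.95
ee_pos: [0.5633, -0.3225, 0.0874]
orientation: [0.002, -0.0, 1.0, -0.001]
force: [6.1, 1.8, 4.7]
gripper_width: 0.187
grip_force: 39.0
time_s: 7.2
ee_pos: [0.5622, -0.3269, 0.0874]
orientation: [0.003, -0.0, 1.0, -0.0]
force: [13.0, 7.9, 4.6]
gripper_width: 0.185
grip_force: 39.0
t 7.2 pos [ 0.5622 -0.3269  0.0874] yaw(tool y) 90.02 F [13.   7.9  4.6] w 0.185 grip 39.0
```

```bash
python3 -m creep '[[[-1,-1.5,0],0,0],[[-1,-3,0],0,0],[[-1,-3,0],0,0]]'
python3 - <<'E'
from h import *
import pickle
to()
d=get_image('top');a=cv2.resize(d['image'][140:215,270:380,::-1],None,fx=5,fy=5,interpolation=cv2.INTER_CUBIC)
d=get_image('side');b=cv2.resize(d['image'][210:300,225:325,::-1],None,fx=4,fy=4,interpolation=cv2.INTER_CUBIC)
m=np.zeros((560,800,3),np.uint8);m[:375,:550]=a;m[200:,400:]=b;cv2.imwrite('pics/c3.png',m)
E
```

```text
time_s: 7.45
ee_pos: [0.5623, -0.3274, 0.0873]
orientation: [0.001, -0.001, 1.0, 0.002]
force: [8.6, 21.5, 12.1]
gripper_width: 0.187
grip_force: 39.9
t 7.45 pos [ 0.5623 -0.3274  0.0873] yaw(tool y) 90.06 F [ 8.6 21.5 12.1] w 0.187 grip 39.9
```

View pics/c3.png

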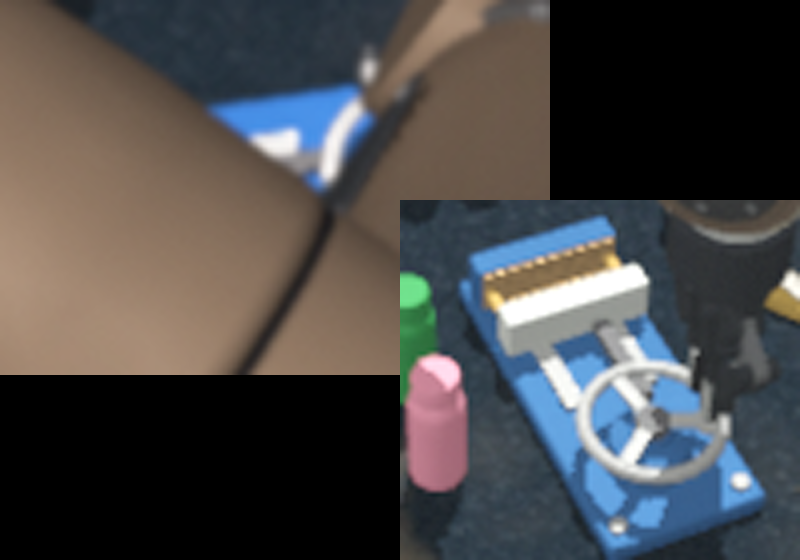

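The side view shows the sliding jaw against the brass stops, and the 21 N tangential force produced no further motion. I'll relax, release, rise and check.

```bash
python3 -m creep '[[[1,1.5,0],0,0],[[1,1.5,0],0,0.6],[[1,1.5,0],0,0.6],[[1,1.5,0],0,0.6],[[1,1.5,-15],0,0.6],[[1,1.5,-45],0,0.6],[[1,1.5,-80],0,0.6],[[1,1.5,-115],0,0.6],[[1,20,-145],0,0.6],[[1,50,-160],0,0.6]]'
python3 -m creep '[[[0,35,-5],0,0.6],[[0,70,-5],0,0.6],[[0,75,-5],0,0.6],[[0,75,-5],0,0.6],[[0,75,-5],0,0.6]]'
python3 - <<'E'
from h import *
import pickle
o=robot.get_obs();to();d=get_image('wrist');d['o']=o;pickle.dump(d,open('w3.pkl','wb'))
cv2.imwrite('pics/w3.png',cv2.resize(d['image'][40:210,150:400,::-1],None,fx=3.2,fy=3.2,interpolation=cv2.INTER_CUBIC))
E
```

```text
time_s: 8.38
ee_pos: [0.5598, -0.2826, 0.2492]
orientation: [0.002, 0.001, 1.0, -0.002]
force: [-0.2, -0.1, 1.1]
gripper_width: 0.6
grip_force: 0.0
time_s: 8.8
ee_pos: [0.5596, -0.2059, 0.2505]
orientation: [0.0, -0.001, 1.0, -0.0]
force: [1.0, -0.6, -0.7]
gripper_width: 0.602
grip_force: 0.0
t 8.8 pos [ 0.5596 -0.2059  0.2505] yaw(tool y) 90.1 F [ 1.  -0.6 -0.7] w 0.602 grip 0.0
```

View pics/w3.png

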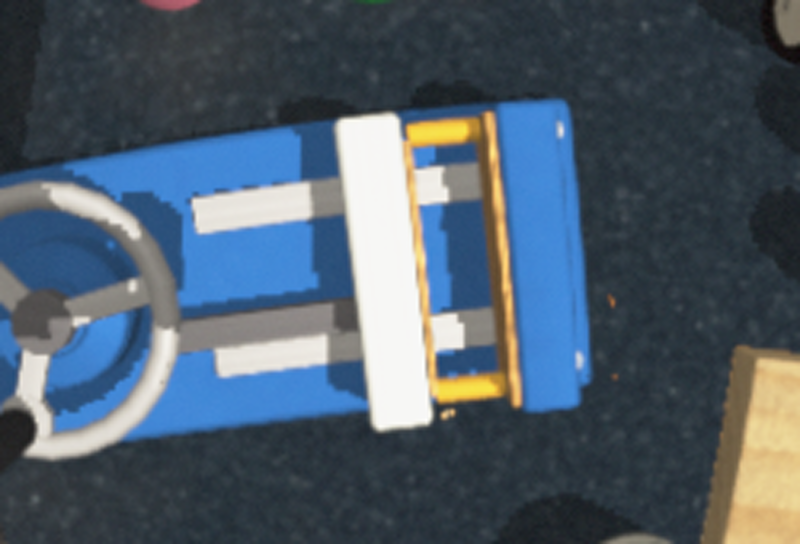

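The jaw is closed on both brass stops. Slot edges in the crop: white (402,115) to (433,425), blue (497,104) to (522,410).

Run:
```python
from h import *
import pickle
d=pickle.load(open('w3.pkl','rb'))
W=lambda x,y,z=.055:wplane(d,150+x/3.2-.35,40+y/3.2-.35,z)
a,b,c,e=W(400,115),W(433,425),W(497,104),W(522,410);f,g=W(568,100),W(580,408)
for p in(a,b,c,e,f,g):print(p.round(4))
for p,q in((a,b),(c,e)):print('deg',np.degrees(np.arctan2((q-p)[1],(q-p)[0])),np.linalg.norm(p-q))
print('slot mid',((a+b+c+e)/4).round(4)); print('hub',W(42,320).round(4))
for hub in((.5263,-.3165),):print('from hub',[ (hub[0]-.15*np.sin(t)).round(4) for t in(np.radians([6.5,7,7.5]))],hub[1]+.15*np.cos(np.radians(7)))
to((.449,.203,.25),yaw=84.9)
```

```text
[ 0.457  -0.1885  0.055 ]
[ 0.5647 -0.1758  0.055 ]
[ 0.4523 -0.1559  0.055 ]
[ 0.559  -0.1441  0.055 ]
[ 0.4497 -0.1314  0.055 ]
[ 0.558  -0.1228  0.055 ]
deg 6.7614642164011665 0.10848612845394158
deg 6.318915271302651 0.1073553067926396
slot mid [ 0.5083 -0.1661  0.055 ]
hub [ 0.5255 -0.3146  0.055 ]
from hub [np.float64(0.5093), np.float64(0.508), np.float64(0.5067)] -0.1676180772538017
t 8.85 pos [ 0.5595 -0.2064  0.2503] yaw(tool y) 90.04 F [ 0.2  0.3 -0.8] w 0.596 grip 0.0
[110.2, 409.5, 0.2]
turn 0.0898
```

```bash
python3 -m creep '[[[10,37,0],0.01,0.6],[[20,74,0],0.02,0.5],[[30,111,0],0.03,0.4],[[40,148,0],0.04,0.4],[[50,185,0],0.05,0.4],[[60,222,0],0.06,0.4],[[70,259,0],0.07,0.4],[[80,296,0],0.08,0.4],[[90,333,0],0.09,0.4],[[100,370,0],0.09,0.4]]'
python3 -m creep '[[[5,20,0],0,0.4],[[10,39,0],0,0.4],[[10,39,20],0,0.4],[[10,39,20],0,0.4],[[10,39,20],0,0.4]]'
python3 - <<'E'
from h import *
import pickle
to((.449,.203,.057),yaw=84.9)
o=robot.get_obs();d=get_image('wrist');d['o']=o;pickle.dump(d,open('w4.pkl','wb'))
cv2.imwrite('pics/w4.png',cv2.resize(d['image'][90:300,150:400,::-1],None,fx=2.8,fy=2.8,interpolation=cv2.INTER_CUBIC))
E
```

```text
time_s: 9.68
ee_pos: [0.4592, 0.165, 0.2502]
orientation: [0.0, 0.046, 0.999, -0.0]
force: [1.0, 0.2, -0.3]
gripper_width: 0.398
grip_force: 0.0
time_s: 10.1
ee_pos: [0.4529, 0.2033, 0.2297]
orientation: [-0.001, 0.045, 0.999, -0.0]
force: [0.5, -0.2, 0.8]
gripper_width: 0.4
grip_force: 0.0
t 10.1 pos [0.4529 0.2033 0.2297] yaw(tool y) 84.86 F [ 0.5 -0.2  0.8] w 0.4 grip 0.0
[3.5, -0.5, 172.7]
turn -0.0007
```

View pics/w4.png

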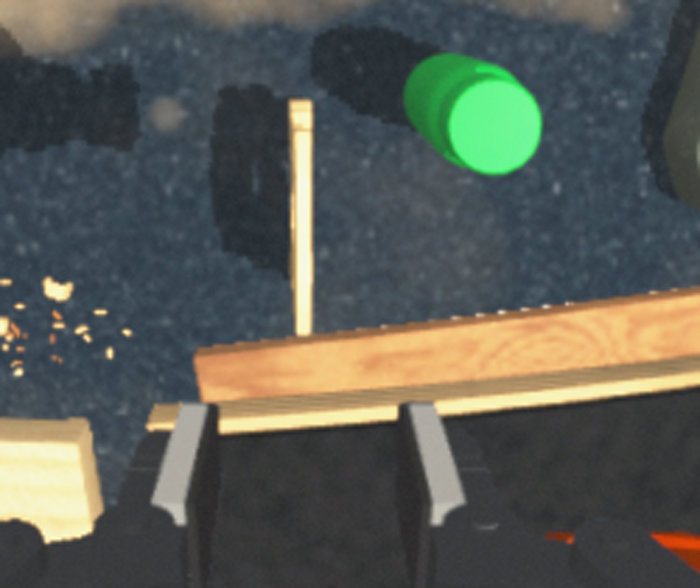

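The bridge is edge-on at crop x≈302 (rows 105–335), centred between the fingers; the green bottle is clear. Descending.

```bash
python3 -m creep '[[[2,0,35],0,0.3],[[3.5,0,70],0,0.3],[[3.5,0,105],0,0.3],[[3.5,0,130],0,0.3],[[3.5,0,150],0,0.3],[[3.5,0,165],0,0.3],[[3.5,0,171],0,0.3],[[3.5,0,171],0,0.3]]' 25
python3 -m creep '[[[0,0,0],0,0.2],[[0,0,0],0,0.15],[[0,0,0],0,0.1],[[0,0,0],0,0.05],[[0,0,0],0,0],[[0,0,0],0,0]]' 25
python3 -c "
from h import *
to()"
```

```text
time_s: 10.82
ee_pos: [0.4495, 0.2037, 0.0587]
orientation: [-0.001, 0.045, 0.999, -0.0]
force: [-0.3, 0.1, 0.0]
gripper_width: 0.3
grip_force: 0.0
time_s: 11.32
ee_pos: [0.4496, 0.2045, 0.0604]
orientation: [0.001, 0.044, 0.999, 0.0]
force: [0.1, -2.6, 7.2]
gripper_width: 0.066
grip_force: 25.3
t 11.32 pos [0.4496 0.2045 0.0604] yaw(tool y) 84.92 F [ 0.1 -2.6  7.2] w 0.066 grip 25.3
```

```bash
python3 -m creep '[[[0,0,-8],0,0],[[0,0,-25],0,0],[[0,0,-50],0,0],[[0,0,-80],0,0],[[0,0,-110],0,0],[[0,0,-140],0,0],[[0,0,-165],0,0],[[0,0,-185],0,0],[[0,0,-190],0,0],[[0,0,-190],0,0]]' 30
python3 - <<'E'
from h import *
import pickle
to((.508,-.167,.25),yaw=96.7)
o=robot.get_obs();d=get_image('wrist');d['o']=o;pickle.dump(d,open('w5.pkl','wb'))
e=get_image('side')
m=np.zeros((540,800,3),np.uint8);m[:315,:375]=cv2.resize(d['image'][90:300,150:400,::-1],None,fx=1.5,fy=1.5)
m[:,400:]=cv2.resize(e['image'][50:185,170:270,::-1],None,fx=4,fy=4,interpolation=cv2.INTER_CUBIC)
cv2.imwrite('pics/w5.png',m)
E
```

```text
time_s: 12.15
ee_pos: [0.4492, 0.2046, 0.2511]
orientation: [0.002, 0.044, 0.999, 0.001]
force: [0.1, -0.3, -1.3]
gripper_width: 0.066
grip_force: 29.4
t 12.15 pos [0.4492 0.2046 0.2511] yaw(tool y) 84.92 F [ 0.1 -0.3 -1.3] w 0.066 grip 29.4
[-91.5, -364.9, 0.9]
turn -0.2056
```

View pics/w5.png

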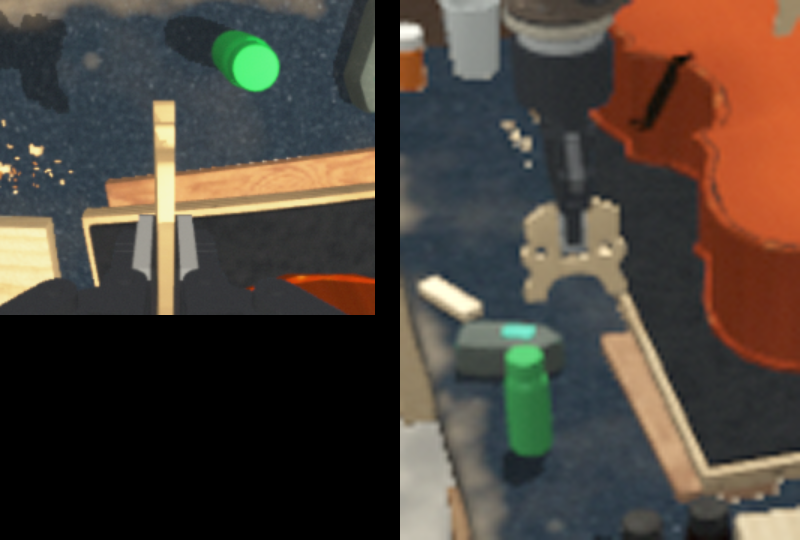

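The bridge is held upright; in the side crop its feet run from about (524,298) to (628,293) and the fingers are at x=573. I'll measure the bridge relative to the TCP.

Run:
```python
from h import *
import pickle
o=robot.get_obs();p=o['ee_pos'];r=q2R(o['orientation'])
s=get_image('side')
def hit(u,v):
    e,w=ray(s,u,v);n=r[:,1];t=n@(p-e)/(n@w);return (r.T@(e+w*t-p)*1000).round(1)
S=lambda x,y:hit(170+(x-400)/4-.4,50+y/4-.4)
for n,q in(('Lfoot',(525,300)),('Rfoot',(628,295)),('Lmid',(524,250)),('Rmid',(626,248)),('topL',(527,208)),('topR',(618,202)),('Lfin',(545,300)),('Rfin',(606,297))):print(n,S(*q))
to()
```

```text
Lfoot [40.9 -0.  59. ]
Rfoot [-43.6  -0.   63.6]
Lmid [38.7 -0.  12.8]
Rmid [-43.3  -0.   19.5]
topL [ 33.9  -0.  -24.2]
topR [-38.1  -0.  -22.5]
Lfin [24.7 -0.  60.8]
Rfin [-25.4  -0.   63.5]
t 12.3 pos [0.4486 0.2043 0.2484] yaw(tool y) 84.91 F [ 0.6 -0.1  0.4] w 0.065 grip 29.4
```

```bash
python3 -m creep '[[[-4,-15,0],-0.01,0],[[-11,-45,0],-0.03,0],[[-19,-78,0],-0.05,0],[[-28,-112,0],-0.07,0],[[-36,-146,0],-0.09,0],[[-45,-180,0],-0.11,0],[[-53,-214,0],-0.13,0],[[-61,-246,0],-0.15,0],[[-68,-272,0],-0.17,0],[[-73,-292,0],-0.19,0]]'
python3 -c "
from h import *
to((.5065,-.167,.25),yaw=96.7)"
```

```text
time_s: 13.13
ee_pos: [0.4957, -0.095, 0.2478]
orientation: [-0.001, -0.05, 0.999, 0.0]
force: [-0.5, 0.4, -0.1]
gripper_width: 0.062
grip_force: 29.4
t 13.13 pos [ 0.4957 -0.095   0.2478] yaw(tool y) 95.78 F [-0.5  0.4 -0.1] w 0.062 grip 29.4
[-3.5, -72.7, -2.2]
turn -0.0161
```

```bash
python3 -m creep '[[[-1,-20,0],-0.005,0],[[-2,-42,0],-0.01,0],[[-3,-60,15],-0.016,0],[[-3.5,-70,40],-0.016,0],[[-3.5,-72.7,60],-0.016,0],[[-3.5,-72.7,80],-0.016,0],[[-3.5,-72.7,90],-0.016,0],[[-3.5,-72.7,90],-0.016,0],[[-3.5,-72.7,90],-0.016,0]]'
python3 - <<'E'
from h import *
import pickle
to((.5065,-.167,.1257),yaw=96.7)
o=robot.get_obs();d=get_image('wrist');d['o']=o;pickle.dump(d,open('w6.pkl','wb'));s=get_image('side');pickle.dump(s,open('s6.pkl','wb'))
m=np.zeros((600,800,3),np.uint8)
a=cv2.resize(d['image'][90:290,160:360,::-1],(400,400),interpolation=cv2.INTER_CUBIC);b=cv2.resize(s['image'][180:280,225:325,::-1],(400,400),interpolation=cv2.INTER_CUBIC)
m[:400,:400]=a;m[:400,400:]=b;cv2.imwrite('pics/w6.png',m[:400])
E
```

```text
time_s: 13.88
ee_pos: [0.5066, -0.1647, 0.1588]
orientation: [-0.001, -0.059, 0.998, 0.0]
force: [0.2, -0.8, 0.7]
gripper_width: 0.06
grip_force: 29.4
t 13.88 pos [ 0.5066 -0.1647  0.1588] yaw(tool y) 96.73 F [ 0.2 -0.8  0.7] w 0.06 grip 29.4
[0.3, -2.3, 33.1]
turn 0.0004
```

View pics/w6.png

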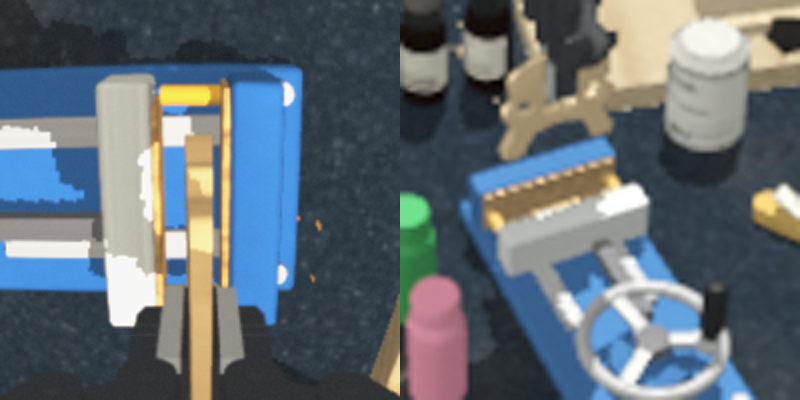

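The bridge is above the slot: its near edge is at crop x≈200, and the slot edges at row 200 are about 160 and 229. I'll re-derive the slot centre from this closer view.

Run:
```python
from h import *
import pickle
d=pickle.load(open('w6.pkl','rb'));o=d['o'];r=q2R(o['orientation']);p=o['ee_pos']
W=lambda x,y,z=.055:wplane(d,160+x/2-.25,90+y/2-.25,z)
im=d['image']
for v in(140,150,165,180,195,210):print(v,[im[v,u].tolist() for u in range(0)])
L=[W(153,85),W(157,200),W(161,300)];Rr=[W(231,85),W(232,200),W(231,285)]
for q in L+Rr:print(q.round(4),(r.T@(q-p)*1000).round(1))
print('jaw ends: white',W(125,78).round(4),W(135,325).round(4),'blue',W(258,80).round(4),W(255,322).round(4))
print('bridge near foot at z',p[2]-.061,W(200,135,p[2]-.061).round(4),(r.T@(W(200,135,p[2]-.061)-p)*1000).round(1))
s=pickle.load(open('s6.pkl','rb'))
S=lambda x,y,z:onplane(s,225+(x-400)/4-.4,180+y/4-.4,z).round(4)
print('side: fixed jaw top corners',S(472,184,.055),S(612,140,.055),'slide',S(500,232,.055),S(642,188,.055),)
def hit(u,v):
    e,w=ray(s,u,v);n=r[:,1];t=n@(p-e)/(n@w);return (r.T@(e+w*t-p)*1000).round(1),(e+w*t).round(4)
for q in((505,158),(612,132)):print('foot',hit(225+(q[0]-400)/4-.4,180+q[1]/4-.4))
```

```text
140 []
150 []
165 []
180 []
195 []
210 []
[ 0.4569 -0.1873  0.055 ] [ 51.9 -16.8 103.9]
[ 0.504  -0.1811  0.055 ] [  4.4 -16.1 103.8]
[ 0.5501 -0.1751  0.055 ] [-42.1 -15.6 103.7]
[ 0.4533 -0.1569  0.055 ] [ 51.9  13.8 103.9]
[ 0.5004 -0.1503  0.055 ] [  4.3  14.9 103.8]
[ 0.5391 -0.1455  0.055 ] [-34.7  15.2 103.8]
jaw ends: white [ 0.4552 -0.1986  0.055 ] [ 0.5644 -0.1857  0.055 ] blue [ 0.45   -0.1466  0.055 ] [ 0.5565 -0.1321  0.055 ]
bridge near foot at z 0.09782008757789265 [ 0.4658 -0.1678  0.0978] [40.8  1.6 61.1]
side: fixed jaw top corners [ 0.4512 -0.1458  0.055 ] [ 0.5634 -0.1295  0.055 ] slide [ 0.4575 -0.1968  0.055 ] [ 0.568  -0.1829  0.055 ]
foot (array([37.9,  0. , 60.7]), array([ 0.4689, -0.1691,  0.0982]))
foot (array([-45.1,   0. ,  65.5]), array([ 0.5513, -0.1593,  0.0932]))
```

```bash
python3 -m creep '[[[0,-1.7,8],0,0],[[0,-1.7,16],0,0],[[0,-1.7,23],0,0],[[0,-1.7,28],0,0],[[0,-1.7,32],0,0],[[0,-1.7,32],0,0],[[0,-1.7,32],0,0],[[0,-1.7,32],0,0],[[0,-1.7,32],0,0]]'
python3 - <<'E'
from h import *
import pickle
to((.5065,-.167,.1257),yaw=96.7)
o=robot.get_obs();d=get_image('wrist');d['o']=o;s=get_image('side');pickle.dump((d,s),open('f.pkl','wb'))
a=cv2.resize(d['image'][90:290,160:360,::-1],(400,400),interpolation=cv2.INTER_CUBIC);b=cv2.resize(s['image'][180:280,225:325,::-1],(400,400),interpolation=cv2.INTER_CUBIC)
cv2.imwrite('pics/f.png',np.hstack([a,b]))
E
```

```text
time_s: 14.73
ee_pos: [0.507, -0.1666, 0.1275]
orientation: [0.0, -0.059, 0.998, -0.0]
force: [0.0, 0.6, -0.2]
gripper_width: 0.065
grip_force: 29.4
t 14.73 pos [ 0.507  -0.1666  0.1275] yaw(tool y) 96.72 F [ 0.   0.6 -0.2] w 0.065 grip 29.4
[0.6, -0.4, 1.8]
turn 0.0003
```

View pics/f.png

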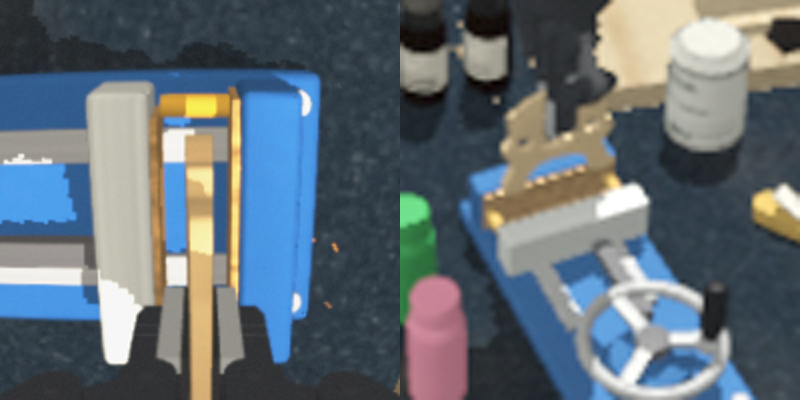

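```bash
python3 -m creep '[[[0.3,-0.3,1.3],0,0],[[0.3,-0.3,1.3],0,0],[[0.3,-0.3,1.3],0,0],[[0.3,-0.3,1.3],0,0],[[0.3,-0.3,1.3],0,0],[[0.3,-0.3,1.3],0,0]]'
python3 -c "
from h import *
to();print(robot.hand_in())"
```

```text
time_s: 15.33
ee_pos: [0.5067, -0.1669, 0.126]
orientation: [0.0, -0.059, 0.998, 0.0]
force: [1.0, -0.9, -0.5]
gripper_width: 0.062
grip_force: 29.4
t 15.33 pos [ 0.5067 -0.1669  0.126 ] yaw(tool y) 96.71 F [ 1.  -0.9 -0.5] w 0.062 grip 29.4
the job is handed in; nothing more can be done
None
```

I wound the vise shut against its stops and handed in at 15.3 s with the bridge held still, upright, aligned and centred about 1 cm above the slot (by my measurements; no verdict came back), but I viewed 13 pictures, over the limit of 10.

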